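Build the sieve tower on the shaker

TASK

Get the sieve shaker ready for the next sediment sample by building the tower on it from the bottom up: the flanged receiving pan in the shaker's round seat, then the fine sieve, then the coarse sieve, then the lid, each nested fully home and level in the one below. Do not tip any of the parts over on the way, and leave the small jar, the brass weight and the little beaker standing where they are.

Things in the scene. Friction and masses are not known exactly. Their poses are not given: they have to be found in the camera images.
- pan: Receiving pan: steel cup with plain closed floor and, low outside, a flat flange 84 mm across (no other part has one), 8 to 12 mm up. Wall 60 mm across, bore 54, 42 mm tall in all. Spigot below the flange: 8 mm high, tapering from 50 to 44 mm; goes into the shaker's seat until the flange's underside rests on the platform. Origin: centre of the underside, z up. 160 g, round.
- fine_sieve: Fine sieve: low steel ring with a close, dense grey mesh 15 mm below its rim. Wall 60 mm across, bore 54, 36 mm tall in all, shoulder 8 mm up. 130 g, round. Spigot below the shoulder: 8 mm high, tapering from 50 to 44 mm; nests in the 54 mm bore below until the shoulder rests on its rim. Origin: centre of the underside, z up.
- coarse_sieve: Coarse sieve: the tallest steel ring, floor of thick bars round wide dark square openings 17 mm below its rim. Wall 60 mm across, bore 54, 50 mm tall in all, shoulder 8 mm up. 170 g, round. Spigot below the shoulder: 8 mm high, tapering from 50 to 44 mm; nests in the 54 mm bore below until the shoulder rests on its rim. Origin: centre of the underside, z up.
- lid: Lid: flat steel disc 60 mm across, 8 to 14 mm up, with an upright black round knob on its centre, 22 mm across, 14 to 40 mm up. 110 g, round. Spigot below the shoulder: 8 mm high, tapering from 50 to 44 mm; nests in the 54 mm bore below until the shoulder rests on its rim. Origin: centre of the underside, z up.
- shaker_seat (a point): Centre of the mouth of the seat: a dark 54 mm round hole, 12 mm deep, in the middle of a round aluminium platform 92 mm across, top 57 mm above the bench, on the sieve shaker (fixed grey box 150 x 150 x 45 mm, left or right). The point lies in the platform's top plane, z up. The white balance with a flat square pan, 53 mm high, on the other side is not wanted.
- jar: A small white sample jar with a red cap, 29 mm across, 48 mm tall, standing between the sieve parts; not to be disturbed. Origin: centre of its underside.
- weight: A brass check weight with a knob, 26 mm across, 43 mm tall, standing between the sieve parts; not to be disturbed. Origin: centre of its underside.
- beaker: A small glass beaker, 29 mm across, 36 mm tall, standing between the sieve parts; not to be disturbed. Origin: centre of its underside.

How it is judged:
By the outcome, as a careful person would: the job done as asked, in the order asked, and still so for the second after the job is handed in, with the robot touching nothing.
It also fails if it takes over 112 s, if anything falls off the work surface, if the arm or the gripper's body presses on something with over 40 N, if the wrist force passes 120 N, or if a joint passes its speed limit or range.

ROBOT

A 7-joint arm with a two-finger parallel gripper is mounted at the origin on the work surface. World frame = base frame: x ahead of the robot, y to its left, z up, the work surface at z = 0. Lengths are in mm, angles in rad, forces in N, time in s.
With the tool pointing down it reaches from about 400 to 875 mm from the base axis. Payload 4.4 kg.
Tool frame: the origin (TCP) lies between the finger pads; the fingertips stand 17 mm ahead of it and the grasp point (between the pads) lies 2 mm behind it (arm.tip_extent is the distance from the TCP to the fingertips, in mm); z points along the fingers, y is the line along which they close (so a half turn about z gives the same grasp; the last joint's range is limited). The gripper opens to 85 mm and grips with 20 to 120 N. Pads are 22 mm wide; open, the fingers measure 114 mm over their backs; the gripper's body (76 mm by 85 mm) begins 54 mm behind the grasp point. The pads swing forward as they close: fully open they stand 13 mm farther back than shut.
Start: joints at [1.214, 0.628, 0.038, 1.517, -0.027, 0.996, -0.02], TCP at [186.394, -622.716, 248.313] pointing down, gripper open.
Joint ranges: [-3.06, 3.06], [-0.37, 2.12], [-1.25, 1.32], [0.18, 2.47], [-1.1, 4.24], [0.23, 1.98], [-2.94, 2.94]. Speed limits (rad/s): [2.57, 2.57, 3.14, 3.14, 3.14, 3.14, 3.14].

INTERFACE

Orientations are given as a 3x3 rotation matrix whose columns are the frame's x, y, z axes.
In Python, from rig import arm gives the robot as it stands.
- The arm moves only by the tool drive_tool, never from a script. Its argument "series" is text: rows parted by semicolons, each of 7 numbers parted by spaces: the shift along the world's x, y, z in mm, then the turn, a rotation vector about the world's x, y, z in rad, then the finger opening in mm, from 0 to 85.4. In form: tx ty tz rx ry rz hand; .... A call has 1 to 10 rows; each row is the pose to reach, as a shift and turn from the pose commanded when the call began; what a row does not reach only later rows make up. A row lasts 1/10 s, in which the tool goes at most 50 mm and 8.59 degrees, less where a joint would pass 70% of its speed; a pose out of reach is approached as far as the arm can. A call with a gripper value outside its range is refused whole. The fingers move at their own pace and stop on an object; the grip force is fixed at half the most. Time passes only in rows, so rows that repeat a pose let the fingers close. It gives the time, the measured TCP pose, the force, the opening and the grip force at its end, in the units of the state.
- arm.get_state(): the state, without advancing time (a new reading comes with each control period).
- arm.camera(name): name is "scene" or "top" or "wrist"; returns a dict with "color" (384x512x3 uint8, red, green, blue), "fx", "fy", "cx", "cy" (pixels), "camera_from_world" (4x4, takes a point from world to camera coordinates). Camera axes: x right, y up, looking along -z (the intrinsics and any distortion apply to the point x, -y, -z); pixel columns grow to the right and rows downward; lengths in mm; the calibration is good to about 2 mm. A picture is of the moment at which its call begins. There is no depth.
- arm.finish_job(): hands the job in; it is judged then, once.
The state is a dict: "time_s": time; "q": joint angles; "qd": joint speeds; "joint_torque": joint torques, N m; "tcp_pos": TCP position; "ee_rot": TCP orientation; "contact_force": force on the tool from outside, world axes, zero at the start; "ft_torque": the same for the moment, N m; "grip_width": opening from 0.0 (shut) to 1.0 (fully open); "gripper_force": force on a finger pad.
Only numpy, scipy, OpenCV 4.12 (cv2) and the standard library are available. Lean on these libraries where they do the work, as an engineer would, in place of code of your own. Each camera call takes 0.05 s, during which the arm holds its last target. There are 200 camera calls.

## Working session

There is one attempt and no reset: what is moved stays moved. The work goes in short steps, Python scripts to look and compute and a tool call to move; the robot and the scene stay as the last step left them, time stands still between calls to the robot, and variables do not carry over. Pictures are saved under pics/ and viewed, at most 14 in all, crops included, and the job is handed in when it is done.

Besides the shell and the picture viewer there is one more tool, called after ">>>" by a JSON object that holds its "method" and its "body", one argument or row to a line. drive_tool: Moves the arm, as the interface text tells. Its arguments: {"type":"object","properties":{"series":{"type":"string"}},"required":["series"]}

```bash
mkdir -p pics; ls; python3 - <<'E'
from rig import arm
import cv2
s=arm.get_state();print(s)
for n in("top","scene"):
    c=arm.camera(n);cv2.imwrite(f"pics/{n}0.png",cv2.resize(c["color"][:,:,::-1],None,fx=1.5,fy=1.5,interpolation=cv2.INTER_CUBIC));print({k:v for k,v in c.items() if k!="color"})
E
```

```text
pics
{'time_s': 0.0, 'q': array([ 1.21419529,  0.62932706,  0.03843623,  1.51839088, -0.02700682,
        0.99630331, -0.02002188]), 'qd': array([-1.65624736e-03, -6.18596005e-04,  9.09453239e-05, -4.45263511e-04,
       -3.20922397e-04,  7.08097566e-04,  9.20211703e-04]), 'joint_torque': array([ 1.96914862e-04, -5.63403404e+01,  1.22618515e+00, -1.93448424e+01,
        1.09800347e-02,  1.05804973e-02, -6.58331629e-06]), 'tcp_pos': array([ 186.22681466, -622.11959851,  247.39399809]), 'ee_rot': array([[ 9.58020663e-01,  2.86698609e-01, -5.62913604e-04],
       [ 2.86699161e-01, -9.58018923e-01,  1.82605184e-03],
       [-1.57553630e-05, -1.91078225e-03, -9.99998174e-01]]), 'contact_force': array([-0.31109074,  0.06199817, -0.547402  ]), 'ft_torque': array([-0.03268461, -0.00645318,  0.04174048]), 'gripper_force': 0.0, 'grip_width': 0.9961196510432041}
{'fx': 486.1235729981665, 'fy': 486.1235729981665, 'cx': 265.75723121153277, 'cy': 186.41780383994404, 'camera_from_world': array([[-1.34829685e-02, -9.99898257e-01,  4.65680461e-03,
        -3.57427896e+00],
       [ 9.95149254e-01, -1.29647601e-02,  9.75186014e-02,
        -5.19357777e+02],
       [-9.74483052e-02,  5.94905586e-03,  9.95222807e-01,
        -1.31652098e+03],
       [ 0.00000000e+00,  0.00000000e+00,  0.00000000e+00,
         1.00000000e+00]])}
{'fx': 468.93799884416393, 'fy': 468.93799884416393, 'cx': 247.36340862019344, 'cy': 188.86639752516896, 'camera_from_world': array([[ 5.78989179e-01,  8.15298896e-01,  7.69679545e-03,
        -2.88239383e+02],
       [-6.39650629e-01,  4.48357331e-01,  6.24357891e-01,
         2.92475844e+02],
       [ 5.05587385e-01, -3.66419723e-01,  7.81100495e-01,
        -1.29120792e+03],
       [ 0.00000000e+00,  0.00000000e+00,  0.00000000e+00,
         1.00000000e+00]])}
```

View pics/top0.png

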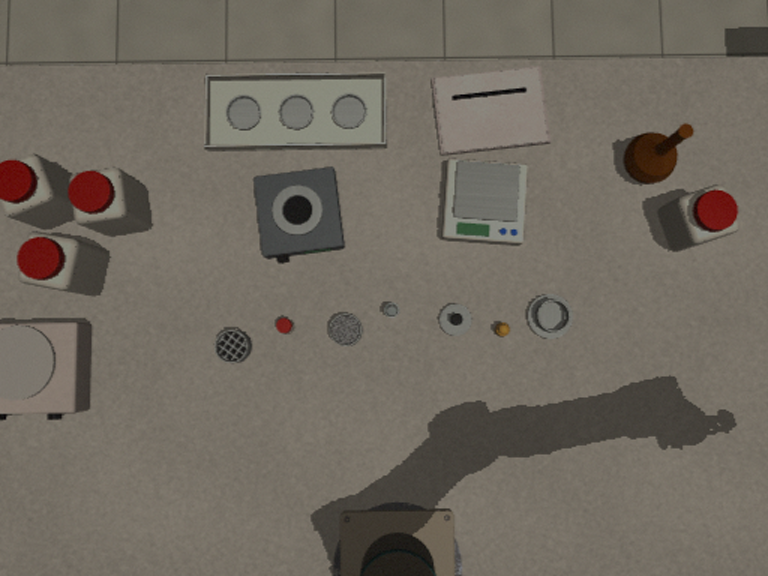

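View pics/scene0.png

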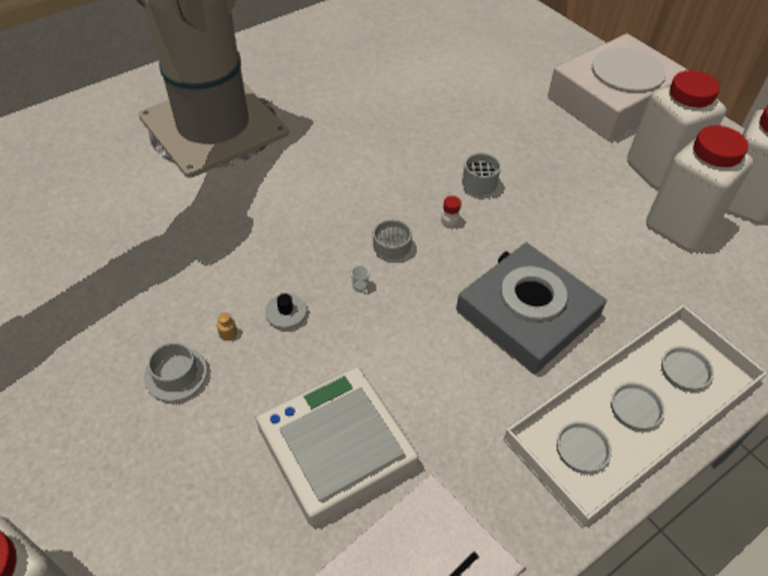

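Both views show all parts. In top (1.5×): coarse (233,345), jar (284,325), fine (345,328), beaker (390,309), lid (455,319), weight (503,329), pan (549,316), seat (297,209), which is on the left (+y).

```bash
cat > h.py <<'E'
import numpy as np, cv2
from rig import arm
def ray(c,u,v):
    T=c["camera_from_world"];R=T[:3,:3]
    d=R.T@np.array([(u-c["cx"])/c["fx"],-(v-c["cy"])/c["fy"],-1.]);return -R.T@T[:3,3],d/np.linalg.norm(d)
def plane(c,u,v,z):
    o,d=ray(c,u,v);return o+d*(z-o[2])/d[2]
def tri(rays):
    A=0;b=0
    for o,d in rays:
        P=np.eye(3)-np.outer(d,d);A=A+P;b=b+P@o
    p=np.linalg.solve(A,b);return p,max(np.linalg.norm((np.eye(3)-np.outer(d,d))@(p-o)) for o,d in rays)
def proj(c,p):
    q=c["camera_from_world"]@np.append(p,1);return c["cx"]+c["fx"]*q[0]/-q[2],c["cy"]+c["fy"]*q[1]/q[2]
def save(c,n,k=1.5): cv2.imwrite(f"pics/{n}.png",cv2.resize(c["color"][:,:,::-1],None,fx=k,fy=k,interpolation=cv2.INTER_CUBIC))
E
python3 - <<'E'
from h import *
t=arm.camera("top");s=arm.camera("scene");np.set_printoptions(precision=1,suppress=True)
for n,a,b in[("coarse",(233,344),(481,165)),("jarcap",(284,325),(452,202)),("fine",(345,328),(393,234)),("beaker",(390,308),(360,270)),("lidknob",(455,319),(285,298)),("weight",(503,328),(226,320)),("pan",(549,314),(173,359)),("seat",(297,209),(534,292))]:
    print(n,*tri([ray(t,a[0]/1.5,a[1]/1.5),ray(s,b[0]/1.5,b[1]/1.5)]))
print(arm.tip_extent)
w=arm.camera("wrist");R=arm.get_state()["ee_rot"];T=w["camera_from_world"]
C=-T[:3,:3].T@T[:3,3];print("cam in tool",R.T@(C-arm.get_state()["tcp_pos"]),"view dir in tool",R.T@(-T[2,:3]), w["fx"])
E
```

```text
coarse [404.7 287.1  50.5] 0.42564891804024096
jarcap [438.3 197.8  43.6] 0.4382192707959303
fine [431.5  88.3  31.5] 0.07009234494354945
beaker [465.7   4.6  36.6] 1.6124342634454878
lidknob [ 445.  -112.2   34.6] 0.282638381247167
weight [ 428.  -198.8   31. ] 0.6407289424715965
pan [ 450.9 -284.8   38.2] 2.371996654315265
seat [648.2 172.9  51.9] 0.025962345654520165
17.0
cam in tool [  66.5   -1.  -125. ] view dir in tool [-0.3 -0.   1. ] 314.0747779428557
```

>>> {"method": "drive_tool", "body": {
  "series": "265 337 -28 0 0 1.28 85;265 337 -28 0 0 1.28 85;265 337 -28 0 0 1.28 85;265 337 -28 0 0 1.28 85;265 337 -28 0 0 1.28 85;265 337 -28 0 0 1.28 85;265 337 -28 0 0 1.28 85;265 337 -28 0 0 1.28 85;265 337 -28 0 0 1.28 85;265 337 -28 0 0 1.28 85"
}}

```text
time_s: 1.25
tcp_pos: [454.9, -280.6, 220.4]
ee_rot: [[-0.01, 1.0, 0.003], [1.0, 0.01, 0.003], [0.003, 0.003, -1.0]]
contact_force: [-0.7, 0.5, -0.1]
grip_width: 0.997
gripper_force: 0.0
```

>>> {"method": "drive_tool", "body": {
  "series": "0 0 0 0 0 0 85;0 0 0 0 0 0 85;0 0 0 0 0 0 85"
}}

```text
time_s: 1.55
tcp_pos: [450.4, -287.2, 220.3]
ee_rot: [[0.003, 1.0, -0.001], [1.0, -0.003, -0.001], [-0.001, -0.001, -1.0]]
contact_force: [1.0, -0.4, -0.6]
grip_width: 0.994
gripper_force: 0.0
```

```bash
python3 - <<'E'
from h import *
np.set_printoptions(precision=3,suppress=True)
w=arm.camera("wrist");save(w,"w1");s=arm.get_state();print(s["tcp_pos"],s["ee_rot"],s["q"]);print(proj(w,[451,-285,42]),proj(w,[451,-285,0]))
np.save("w1.npy",w,allow_pickle=True)
E
```

```text
[ 450.508 -287.039  220.331] [[ 0.003  1.    -0.   ]
 [ 1.    -0.003 -0.001]
 [-0.001 -0.    -1.   ]] [ 0.733  0.514 -0.322  1.866  0.22   0.796  0.293]
(np.float64(254.28004943435147), np.float64(171.58465240004224)) (np.float64(254.34683663177742), np.float64(163.76921302482862))
```

View pics/w1.png

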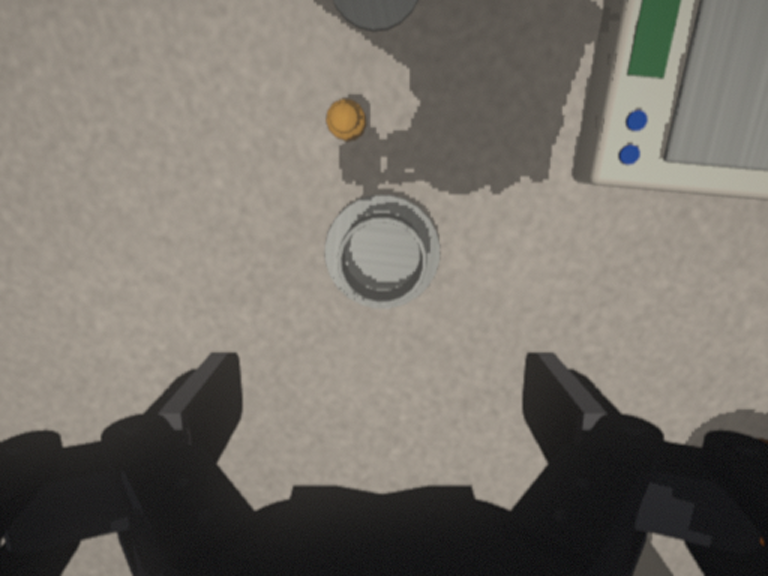

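Wrist view: pan flange circle centred about (383,249), rim about (384,260); weight at (345,120), well clear of the x-closing fingers.

```bash
python3 - <<'E'
from h import *
np.set_printoptions(precision=1,suppress=True)
w=np.load("w1.npy",allow_pickle=True).item();t=arm.camera("top")
print(plane(w,383/1.5,249/1.5,12),plane(w,384/1.5,260/1.5,42), tri([ray(w,384/1.5,260/1.5),ray(t,549/1.5,314/1.5)]))
# flange contour: wrist, brighter-than-bench / grey (low saturation) mask
hsv=cv2.cvtColor(w["color"],cv2.COLOR_RGB2HSV)
roi=hsv[115:215,205:305];print(hsv[166,224],hsv[166,200],hsv[195,245])
m=(roi[:,:,1]<22).astype(np.uint8)
cs,_=cv2.findContours(m,cv2.RETR_EXTERNAL,cv2.CHAIN_APPROX_NONE);c=max(cs,key=cv2.contourArea);(x,y),r=cv2.minEnclosingCircle(c)
print("flange",x+205,y+115,r,plane(w,x+205,y+115,12),"r mm",r*(345-12)/314)
E
```

```text
[ 452.1 -285.2   12. ] [ 452.7 -286.8   42. ] (array([ 452.4, -286.5,   31.5]), np.float64(2.493265036848035))
[ 27  14 169] [ 17  30 161] [18 16 80]
flange 254.22147750854492 166.75335693359375 38.61729431152344 [ 450.9 -286.    12. ] r mm 40.9540095724118
```

>>> {"method": "drive_tool", "body": {
  "series": "1 0 -50 0 0 0 85;1 0 -100 0 0 0 85;1 0 -145 0 0 0 85;1 0 -170 0 0 0 85;1 0 -185 0 0 0 85;1 0 -191 0 0 0 85;1 0 -191 0 0 0 85;1 0 -191 0 0 0 50;1 0 -191 0 0 0 50;1 0 -191 0 0 0 50"
}}

```text
time_s: 2.65
tcp_pos: [452.9, -286.3, 31.0]
ee_rot: [[0.001, 1.0, 0.002], [1.0, -0.001, -0.001], [-0.001, 0.002, -1.0]]
contact_force: [-1.3, 1.3, 6.3]
grip_width: 0.683
gripper_force: 63.9
```

>>> {"method": "drive_tool", "body": {
  "series": "0 0 0 0 0 0 50;0 0 0 0 0 0 50;0 0 0 0 0 0 50;0 0 0 0 0 0 50"
}}

```text
time_s: 3.05
tcp_pos: [452.8, -286.3, 31.0]
ee_rot: [[0.001, 1.0, 0.002], [1.0, -0.001, -0.001], [-0.001, 0.002, -1.0]]
contact_force: [-1.6, 0.3, 6.3]
grip_width: 0.68
gripper_force: 63.9
```

>>> {"method": "drive_tool", "body": {
  "series": "0 0 30 0 0 0 50;0 0 80 0 0 0 50;0 0 130 0 0 0 50;0 0 160 0 0 0 50;20 40 160 0 0 0 50;40 78 160 0 0 0 50;60 116 160 0 0 0 50;80 154 160 0 0 0 50;100 192 160 0 0 0 50;120 230 160 0 0 0 50"
}}

```text
time_s: 4.05
tcp_pos: [573.0, -54.3, 190.3]
ee_rot: [[0.0, 1.0, 0.001], [1.0, -0.0, -0.0], [-0.0, 0.001, -1.0]]
contact_force: [0.4, -0.9, -1.2]
grip_width: 0.678
gripper_force: 65.0
```

>>> {"method": "drive_tool", "body": {
  "series": "20 38 0 0 0 0 50;40 76 0 0 0 0 50;60 114 0 0 0 0 50;76 149 0 0 0 0 50;76 149 0 0 0 0 50;76 149 0 0 0 0 50;76 149 0 0 0 0 50"
}}

```text
time_s: 4.75
tcp_pos: [648.0, 91.5, 189.6]
ee_rot: [[0.001, 1.0, -0.0], [1.0, -0.001, -0.002], [-0.002, -0.0, -1.0]]
contact_force: [-0.8, -0.4, -2.0]
grip_width: 0.677
gripper_force: 65.0
```

```bash
python3 - <<'E'
from h import *
w=arm.camera("wrist");save(w,"w2");s=arm.get_state();print(s["tcp_pos"],s["q"],s["grip_width"],s["contact_force"]);print(np.array(proj(w,[648,173,57]))*1.5)
np.save("w2.npy",w,allow_pickle=True)
E
```

```text
[648.02913876  91.10237307 189.56854283] [-0.0205514   0.70937016 -0.28016501  1.55656125  0.23210269  0.90907826
 -0.38204618] 0.6726737265214283 [ 0.31983124  0.22524394 -0.92887438]
[379.56756822 125.98500776]
```

View pics/w2.png

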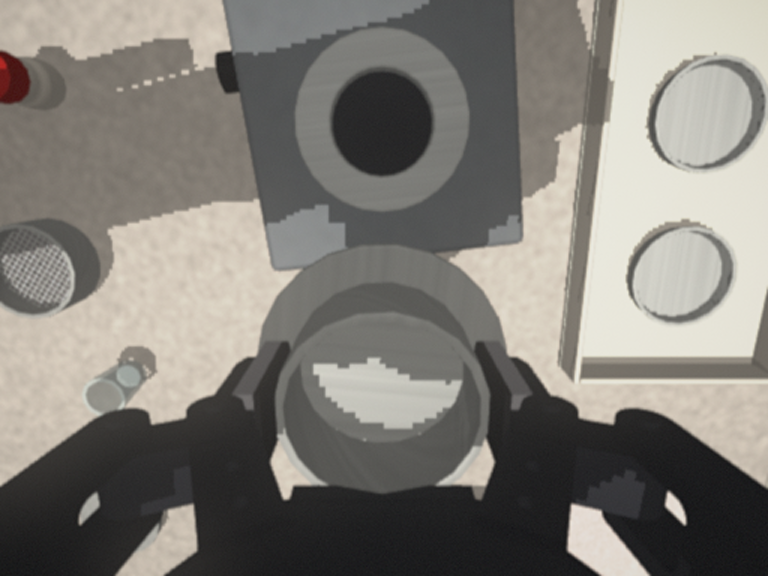

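Wrist view: seat hole centred (382,121), pan rim centred (382,~403) hanging level between the pads.

```bash
cat >> h.py <<'E'
def ell(c,box,f):
    x0,y0,x1,y1=box;m=f(cv2.cvtColor(c["color"],cv2.COLOR_RGB2HSV)[y0:y1,x0:x1].astype(int)).astype(np.uint8)
    cs,_=cv2.findContours(m,cv2.RETR_EXTERNAL,cv2.CHAIN_APPROX_NONE);k=max(cs,key=cv2.contourArea);e=cv2.fitEllipse(cv2.convexHull(k))
    return (e[0][0]+x0,e[0][1]+y0),e[1]
E
python3 - <<'E'
from h import *
np.set_printoptions(precision=1,suppress=True)
w=np.load("w2.npy",allow_pickle=True).item();t=arm.camera("top");s=arm.camera("scene")
p,a=ell(w,(200,30,310,130),lambda h:h[...,2]<60);print(p,a,plane(w,*p,57))
q,b=ell(t,(180,120,217,160),lambda h:h[...,2]<60);print(q,b)
r,d=ell(s,(320,165,390,220),lambda h:h[...,2]<60);print(r,d)
print(tri([ray(w,*p),ray(s,*r)]),tri([ray(w,*p),ray(t,*q)]),tri([ray(w,*p),ray(t,*q),ray(s,*r)]))
print("depth by size",54*314/ max(a))
for z in (195,200,205): print(plane(w,382/1.5,403/1.5,z))
print("cam",ray(w,0,0)[0])
E
```

```text
(254.3360137939453, 81.73870849609375) (65.7408218383789, 68.65419006347656) [649.  174.7  57. ]
(196.1474323272705, 152.89435577392578) (26.77291488647461, 85.73957061767578)
(362.7837104797363, 157.64099216461182) (25.835458755493164, 61.90559387207031)
(array([646.8, 165.7, 169.4]), np.float64(2.923707764778998)) (array([ 645.3,  195. , -131.1]), np.float64(8.871933449403054)) (array([625.6, 173.6, 138. ]), np.float64(29.768436725436235))
depth by size 246.97691407214555
[649.1  90.6 195. ]
[649.1  93.5 200. ]
[649.1  96.3 205. ]
cam [649.3 158.1 314.6]
```

>>> {"method": "drive_tool", "body": {
  "series": "0 40 0 0 0 0 50;0 82 0 0 0 0 50;0 82 0 0 0 0 50;0 82 -40 0 0 0 50;0 82 -75 0 0 0 50;0 82 -90 0 0 0 50;0 82 -96 0 0 0 50;0 82 -100 0 0 0 50;0 82 -100 0 0 0 50"
}}

```text
time_s: 5.8
tcp_pos: [649.2, 175.4, 90.3]
ee_rot: [[0.0, 1.0, 0.002], [1.0, -0.0, 0.001], [0.001, 0.002, -1.0]]
contact_force: [0.2, -0.4, -0.3]
grip_width: 0.679
gripper_force: 64.9
```

>>> {"method": "drive_tool", "body": {
  "series": "0 0 -2 0 0 0 50;0 0 -4 0 0 0 50;0 0 -6 0 0 0 50;0 0 -8 0 0 0 50;0 0 -8 0 0 0 50"
}}

```text
time_s: 6.3
tcp_pos: [648.2, 175.2, 81.1]
ee_rot: [[-0.0, 1.0, -0.0], [1.0, 0.0, -0.0], [-0.0, -0.0, -1.0]]
contact_force: [0.2, 0.2, -1.0]
grip_width: 0.673
gripper_force: 64.9
```

>>> {"method": "drive_tool", "body": {
  "series": "0 0 -1 0 0 0 50;0 0 -2 0 0 0 50;0 0 -3 0 0 0 50;0 0 -3 0 0 0 50"
}}

```text
time_s: 6.7
tcp_pos: [648.5, 175.4, 80.1]
ee_rot: [[0.0, 1.0, 0.001], [1.0, -0.0, -0.0], [-0.0, 0.001, -1.0]]
contact_force: [-3.2, 0.1, 9.9]
grip_width: 0.677
gripper_force: 66.0
```

>>> {"method": "drive_tool", "body": {
  "series": "0 0 2 0 0 0 85;0 0 2 0 0 0 85;0 0 2 0 0 0 85;0 0 2 0 0 0 85;0 0 40 0 0 0 85;0 0 90 0 0 0 85;0 0 120 0 0 0 85;0 -40 120 0 0 0 85;0 -82 120 0 0 0 85;0 -82 120 0 0 0 85"
}}

```text
time_s: 7.7
tcp_pos: [649.0, 83.5, 198.2]
ee_rot: [[0.01, 1.0, -0.0], [1.0, -0.01, -0.007], [-0.007, -0.0, -1.0]]
contact_force: [0.9, -1.0, 0.1]
grip_width: 0.991
gripper_force: 0.0
```

>>> {"method": "drive_tool", "body": {
  "series": "0 0 0 0 0 0 85;0 0 0 0 0 0 85"
}}

```text
time_s: 7.9
tcp_pos: [648.2, 94.7, 198.1]
ee_rot: [[-0.001, 1.0, -0.0], [1.0, 0.001, 0.001], [0.001, -0.0, -1.0]]
contact_force: [-0.4, -0.1, -0.3]
grip_width: 0.994
gripper_force: 0.0
```

```bash
python3 - <<'E'
from h import *
w=arm.camera("wrist");save(w,"w3");s=arm.get_state();print(s["tcp_pos"],s["grip_width"],s["contact_force"]);print(np.array(proj(w,[648.5,175,91]))*1.5)
np.save("w3.npy",w,allow_pickle=True)
E
```

```text
[648.15649602  95.16918978 198.15100036] 0.9970531944833093 [-0.55984508  1.49578448 -0.16145397]
[380.308132   126.17185455]
```

View pics/w3.png

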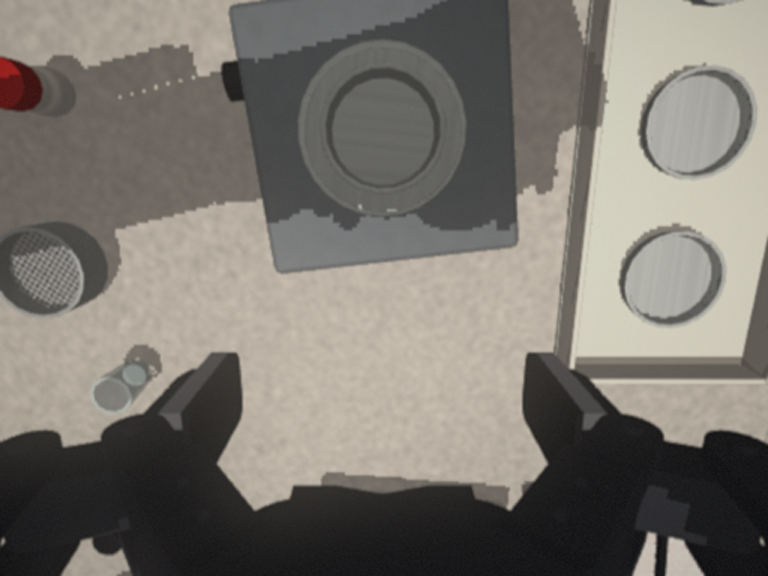

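Wrist view: pan seated level, rim centred (383,127), flange on the platform.

>>> {"method": "drive_tool", "body": {
  "series": "-45 -2 10 0 0 0 85;-90 -4 10 0 0 0 85;-135 -6 10 0 0 0 85;-180 -6 10 0 0 0 85;-216 -6 10 0 0 0 85;-216 -6 10 0 0 0 85;-216 -6 10 0 0 0 85;-216 -6 10 0 0 0 85"
}}

```text
time_s: 8.75
tcp_pos: [434.1, 88.3, 208.6]
ee_rot: [[-0.001, 1.0, 0.002], [1.0, 0.001, 0.001], [0.001, 0.002, -1.0]]
contact_force: [0.9, 0.3, 1.0]
grip_width: 0.995
gripper_force: 0.0
```

```bash
python3 - <<'E'
from h import *
w=arm.camera("wrist");save(w,"w4");s=arm.get_state();print(s["tcp_pos"],s["ee_rot"]);print(np.array(proj(w,[431.5,88,36]))*1.5)
np.save("w4.npy",w,allow_pickle=True)
E
```

```text
[434.0101337   88.08360903 208.44539311] [[-4.08629864e-04  9.99998536e-01  1.66191408e-03]
 [ 9.99999489e-01  4.07092594e-04  9.25232972e-04]
 [ 9.24555064e-04  1.66229131e-03 -9.99998191e-01]]
[375.79784479 263.43934986]
```

View pics/w4.png

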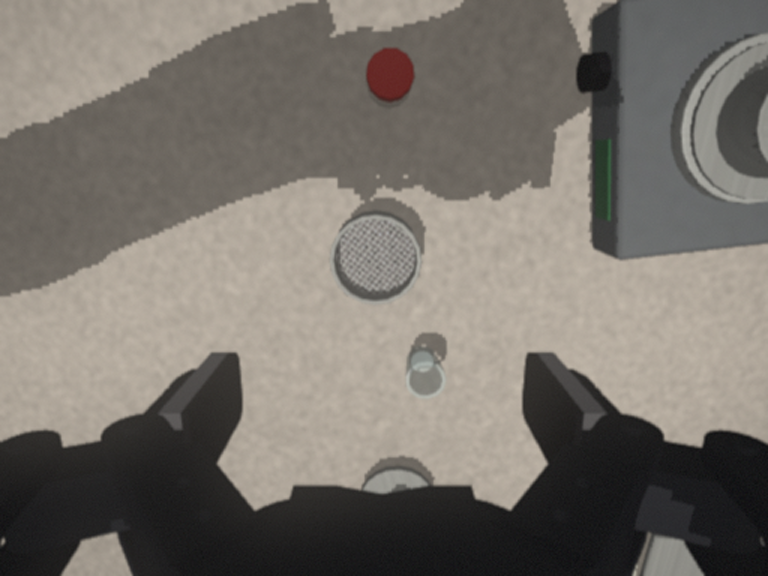

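Wrist view: fine sieve rim centred (375,257), jar cap (390,74), beaker (424,370) clear on both sides in y.

```bash
python3 - <<'E'
from h import *
np.set_printoptions(precision=1,suppress=True)
w=np.load("w4.npy",allow_pickle=True).item()
print(plane(w,375.5/1.5,257/1.5,36),plane(w,375.5/1.5,257/1.5,31.5))
w1=np.load("w3.npy",allow_pickle=True).item()
print(tri([ray(w,375.5/1.5,257/1.5),ray(w1,38/1.5,270/1.5)]))
E
```

```text
[431.3  92.3  36. ] [431.3  91.3  31.5]
(array([431.3,  91.8,  33.1]), np.float64(0.1390585826484018))
```

>>> {"method": "drive_tool", "body": {
  "series": "-1 4 -50 0 0 0 85;-1 4 -100 0 0 0 85;-1 4 -145 0 0 0 85;-1 4 -167 0 0 0 85;-1 4 -177 0 0 0 85;-1 4 -177 0 0 0 85;-1 4 -177 0 0 0 50;-1 4 -177 0 0 0 50;-1 4 -177 0 0 0 50;-1 4 -177 0 0 0 50"
}}

```text
time_s: 9.8
tcp_pos: [432.1, 91.4, 31.7]
ee_rot: [[0.0, 1.0, 0.001], [1.0, -0.0, 0.0], [0.0, 0.001, -1.0]]
contact_force: [-0.0, -0.1, 2.2]
grip_width: 0.688
gripper_force: 64.2
```

>>> {"method": "drive_tool", "body": {
  "series": "0 0 0 0 0 0 50;0 0 0 0 0 0 50;0 0 30 0 0 0 50;0 0 80 0 0 0 50;0 0 130 0 0 0 50;0 0 170 0 0 0 50;0 0 170 0 0 0 50;0 0 170 0 0 0 50"
}}

```text
time_s: 10.6
tcp_pos: [431.6, 90.7, 201.7]
ee_rot: [[0.001, 1.0, 0.001], [1.0, -0.001, -0.0], [-0.0, 0.001, -1.0]]
contact_force: [-0.1, -0.1, -1.1]
grip_width: 0.688
gripper_force: 65.0
```

```bash
python3 - <<'E'
from h import *
w=arm.camera("wrist");save(w,"w5");s=arm.get_state();print(s["tcp_pos"],s["contact_force"])
np.save("w5.npy",w,allow_pickle=True)
E
```

```text
[430.84305668  90.52022813 200.76615426] [-0.09246162  0.3300427  -1.09581338]
```

View pics/w5.png

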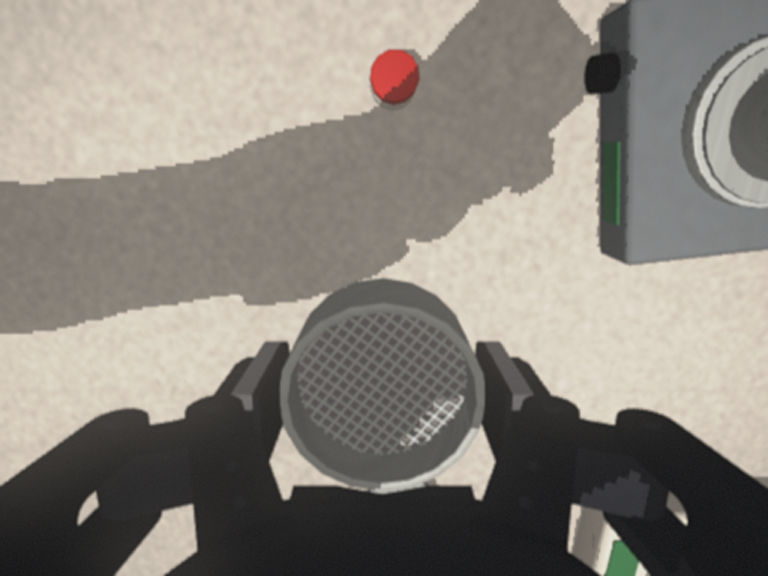

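Wrist view: fine sieve held level, rim centred (382,396).

```bash
python3 - <<'E'
from h import *
np.set_printoptions(precision=1,suppress=True)
L=lambda n:np.load(n,allow_pickle=True).item()
print("fine",plane(L("w5.npy"),382.5/1.5,396/1.5,205.3),"tcp 430.8 90.5")
print("pan held",plane(L("w2.npy"),382/1.5,403/1.5,200.6),"tcp 648 91.1")
print("pan seated",plane(L("w3.npy"),383/1.5,127/1.5,91))
E
```

```text
fine [432.8  91.  205.3] tcp 430.8 90.5
pan held [649.1  93.8 200.6] tcp 648 91.1
pan seated [649.8 174.6  91. ]
```

>>> {"method": "drive_tool", "body": {
  "series": "40 15 0 0 0 0 50;80 30 0 0 0 0 50;120 46 0 0 0 0 50;160 61 0 0 0 0 50;195 75 0 0 0 0 50;217 84 0 0 0 0 50;217 84 0 0 0 0 50;217 84 -30 0 0 0 50;217 84 -60 0 0 0 50;217 84 -72 0 0 0 50"
}}

```text
time_s: 11.65
tcp_pos: [644.7, 173.7, 124.2]
ee_rot: [[-0.001, 1.0, -0.008], [1.0, 0.001, -0.004], [-0.004, -0.008, -1.0]]
contact_force: [-0.3, -0.3, -1.2]
grip_width: 0.686
gripper_force: 65.0
```

>>> {"method": "drive_tool", "body": {
  "series": "0 0 -3 0 0 0 50;0 0 -6 0 0 0 50;0 0 -9 0 0 0 50;0 0 -11 0 0 0 50;0 0 -13 0 0 0 50;0 0 -13 0 0 0 50"
}}

```text
time_s: 12.25
tcp_pos: [648.5, 175.2, 116.5]
ee_rot: [[0.0, 1.0, 0.0], [1.0, -0.0, -0.0], [-0.0, 0.0, -1.0]]
contact_force: [-0.3, -1.4, -1.0]
grip_width: 0.683
gripper_force: 65.0
```

No contact yet, 2 mm to go.

>>> {"method": "drive_tool", "body": {
  "series": "0 0 -1 0 0 0 50;0 0 -2 0 0 0 50;0 0 -3 0 0 0 50;0 0 -4 0 0 0 50;0 0 -4 0 0 0 50"
}}

```text
time_s: 12.75
tcp_pos: [648.6, 175.3, 114.7]
ee_rot: [[0.0, 1.0, 0.001], [1.0, -0.0, -0.001], [-0.001, 0.001, -1.0]]
contact_force: [-4.4, -2.0, 12.1]
grip_width: 0.683
gripper_force: 66.3
```

>>> {"method": "drive_tool", "body": {
  "series": "0 0 2 0 0 0 85;0 0 2 0 0 0 85;0 0 2 0 0 0 85;0 0 2 0 0 0 85;0 0 50 0 0 0 85;0 0 100 0 0 0 85;-40 18 100 0 0 0 85;-80 36 100 0 0 0 85;-120 55 100 0 0 0 85;-160 73 100 0 0 0 85"
}}

```text
time_s: 13.75
tcp_pos: [486.8, 248.9, 212.3]
ee_rot: [[0.0, 1.0, 0.0], [1.0, -0.0, 0.001], [0.001, 0.0, -1.0]]
contact_force: [0.8, 1.2, 0.6]
grip_width: 0.993
gripper_force: 0.0
```

>>> {"method": "drive_tool", "body": {
  "series": "-40 18 0 0 0 0 85;-83 39 0 0 0 0 85;-83 39 0 0 0 0 85;-83 39 0 0 0 0 85;-83 39 0 0 0 0 85"
}}

```text
time_s: 14.25
tcp_pos: [406.5, 286.8, 212.2]
ee_rot: [[0.001, 1.0, 0.001], [1.0, -0.001, -0.0], [-0.0, 0.001, -1.0]]
contact_force: [0.2, -0.8, 0.7]
grip_width: 0.999
gripper_force: 0.0
```

```bash
python3 - <<'E'
from h import *
w=arm.camera("wrist");save(w,"w6");s=arm.get_state();print(s["tcp_pos"],s["ee_rot"],s["q"]);print(np.array(proj(w,[404.7,287,50]))*1.5)
np.save("w6.npy",w,allow_pickle=True)
E
```

```text
[406.67708397 286.57930156 212.11960524] [[ 2.33921176e-03  9.99997206e-01  3.40037781e-04]
 [ 9.99997239e-01 -2.33913539e-03 -2.24827453e-04]
 [-2.24031430e-04  3.40562761e-04 -9.99999917e-01]] [-0.20382197  0.53851603 -0.68238468  1.96291503  0.46772988  0.80123092
 -1.15323691]
[377.21046242 265.97731098]
```

View pics/w6.png

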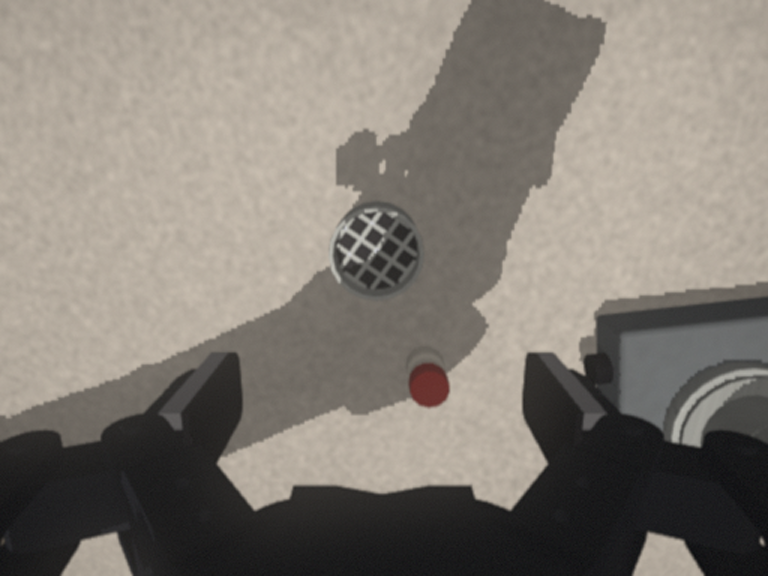

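```bash
python3 - <<'E'
from h import *
w=np.load("w6.npy",allow_pickle=True).item()
c=w["color"][115:215,200:300,::-1];cv2.imwrite("pics/w6c.png",cv2.resize(cv2.convertScaleAbs(c,alpha=1.4),None,fx=6,fy=6,interpolation=cv2.INTER_CUBIC))
print([np.round(proj(w,[404.7,y,z]),1) for y in(287,291,295) for z in(0,50)])
E
```

```text
[array([251.9, 167. ]), array([251.5, 177.3]), array([251.9, 163.4]), array([251.5, 173.1]), array([251.9, 159.8]), array([251.4, 168.9])]
```

View pics/w6c.png

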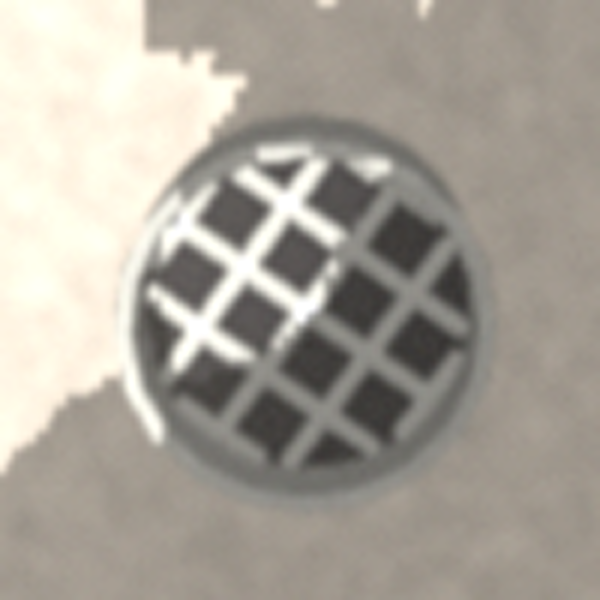

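Crop: coarse rim centred about (251,169) native, so y≈295 by the wrist against 287 from the top pair; a closer second look settles it.

>>> {"method": "drive_tool", "body": {
  "series": "-1 8 -40 0 0 0 85;-1 8 -80 0 0 0 85;-1 8 -80 0 0 0 85;-1 8 -80 0 0 0 85;-1 8 -80 0 0 0 85"
}}

```text
time_s: 14.8
tcp_pos: [405.6, 295.9, 133.8]
ee_rot: [[0.001, 1.0, 0.002], [1.0, -0.001, 0.002], [0.002, 0.002, -1.0]]
contact_force: [-0.3, 0.2, 0.4]
grip_width: 0.995
gripper_force: 0.0
```

```bash
python3 - <<'E'
from h import *
w=arm.camera("wrist");s=arm.get_state();print(s["tcp_pos"])
np.save("w7.npy",w,allow_pickle=True)
print([np.round(proj(w,[404.7,y,z]),1) for y in(287,291,295) for z in(0,50)])
c=w["color"][120:270,180:330,::-1];cv2.imwrite("pics/w7c.png",cv2.resize(cv2.convertScaleAbs(c,alpha=1.2),None,fx=4,fy=4,interpolation=cv2.INTER_CUBIC))
E
```

```text
[405.60597977 295.91168845 133.96037328]
[array([252.1, 195.4]), array([251.6, 215.1]), array([252. , 190.9]), array([251.6, 209.8]), array([252. , 186.4]), array([251.6, 204.3])]
```

View pics/w7c.png

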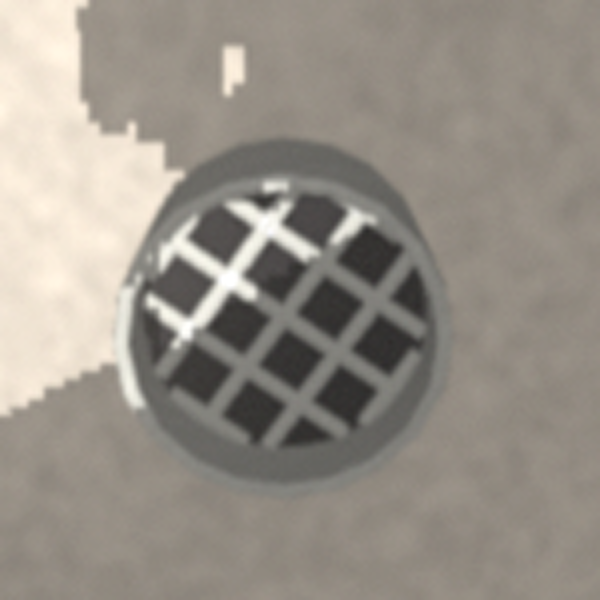

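Crop: coarse rim centre (250.6,204) native, which fits (404,295,50) in both wrist views.

>>> {"method": "drive_tool", "body": {
  "series": "0 0 -40 0 0 0 85;0 0 -75 0 0 0 85;0 0 -90 0 0 0 85;0 0 -92 0 0 0 85;0 0 -92 0 0 0 50;0 0 -92 0 0 0 50;0 0 -92 0 0 0 50;0 0 -92 0 0 0 50;0 0 -92 0 0 0 50;0 0 -92 0 0 0 50"
}}

```text
time_s: 15.85
tcp_pos: [405.3, 296.2, 42.2]
ee_rot: [[0.0, 1.0, 0.003], [1.0, -0.0, 0.002], [0.002, 0.003, -1.0]]
contact_force: [-1.6, -0.1, 6.0]
grip_width: 0.67
gripper_force: 64.2
```

>>> {"method": "drive_tool", "body": {
  "series": "0 0 30 0 0 0 50;0 0 80 0 0 0 50;0 0 130 0 0 0 50;0 0 180 0 0 0 50;0 0 180 0 0 0 50;0 0 180 0 0 0 50"
}}

```text
time_s: 16.45
tcp_pos: [405.1, 295.1, 222.1]
ee_rot: [[0.001, 1.0, 0.004], [1.0, -0.001, 0.001], [0.001, 0.004, -1.0]]
contact_force: [0.4, -0.7, -1.8]
grip_width: 0.67
gripper_force: 65.2
```

```bash
python3 - <<'E'
from h import *
w=arm.camera("wrist");s=arm.get_state();print(s["tcp_pos"],s["contact_force"])
np.save("w8.npy",w,allow_pickle=True)
save(w,"w8")
E
```

```text
[404.40712486 294.34123497 220.62168555] [ 0.04941505 -0.35092897 -1.55158601]
```

View pics/w8.png

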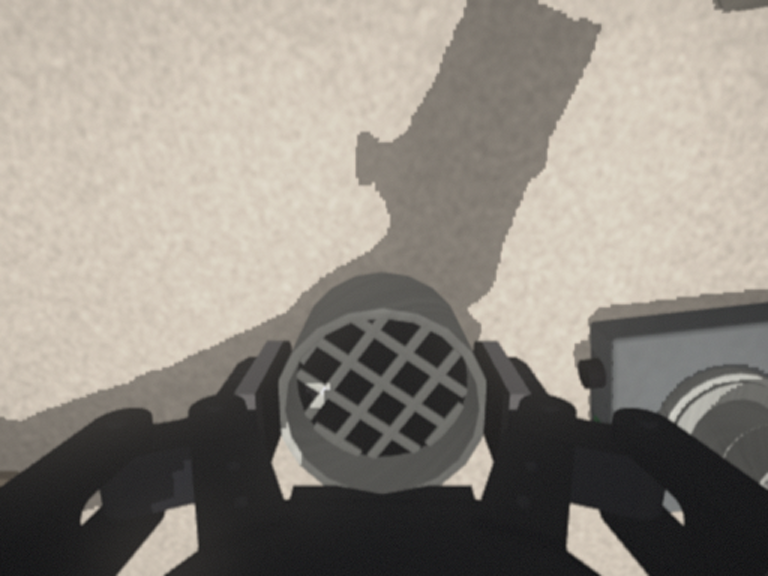

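>>> {"method": "drive_tool", "body": {
  "series": "40 -20 0 0 0 0 50;80 -39 0 0 0 0 50;120 -59 0 0 0 0 50;160 -79 0 0 0 0 50;200 -98 0 0 0 0 50;230 -113 0 0 0 0 50;244 -120 0 0 0 0 50;244 -120 0 0 0 0 50;244 -120 -30 0 0 0 50;244 -120 -52 0 0 0 50"
}}

```text
time_s: 17.5
tcp_pos: [645.9, 176.2, 166.1]
ee_rot: [[-0.002, 1.0, -0.003], [1.0, 0.002, -0.0], [-0.0, -0.003, -1.0]]
contact_force: [-0.7, 0.1, -1.8]
grip_width: 0.672
gripper_force: 65.1
```

>>> {"method": "drive_tool", "body": {
  "series": "0 0 0 0 0 0 50;0 0 -4 0 0 0 50;0 0 -8 0 0 0 50;0 0 -11 0 0 0 50;0 0 -13 0 0 0 50;0 0 -14 0 0 0 50;0 0 -14 0 0 0 50"
}}

```text
time_s: 18.2
tcp_pos: [648.4, 175.2, 154.4]
ee_rot: [[0.0, 1.0, 0.0], [1.0, -0.0, 0.0], [0.0, 0.0, -1.0]]
contact_force: [0.0, 0.1, -1.6]
grip_width: 0.666
gripper_force: 65.1
```

>>> {"method": "drive_tool", "body": {
  "series": "0 0 -1 0 0 0 50;0 0 -2 0 0 0 50;0 0 -3 0 0 0 50;0 0 -4 0 0 0 50;0 0 -4 0 0 0 50"
}}

```text
time_s: 18.7
tcp_pos: [648.6, 175.4, 153.1]
ee_rot: [[0.0, 1.0, 0.002], [1.0, -0.0, -0.0], [-0.0, 0.002, -1.0]]
contact_force: [-4.8, -2.2, 13.9]
grip_width: 0.668
gripper_force: 67.0
```

>>> {"method": "drive_tool", "body": {
  "series": "0 0 2 0 0 0 85;0 0 2 0 0 0 85;0 0 2 0 0 0 85;0 0 2 0 0 0 85;0 0 45 0 0 0 85;0 0 80 0 0 0 85;-20 -40 80 0 0 0 85;-46 -80 80 0 0 0 85;-74 -120 80 0 0 0 85;-102 -160 80 0 0 0 85"
}}

```text
time_s: 19.7
tcp_pos: [545.2, 13.9, 230.1]
ee_rot: [[-0.0, 1.0, -0.0], [1.0, 0.0, -0.0], [-0.0, -0.0, -1.0]]
contact_force: [0.4, -1.4, 0.7]
grip_width: 0.999
gripper_force: 0.0
```

>>> {"method": "drive_tool", "body": {
  "series": "-28 -35 0 0 0 0 85;-56 -70 -10 0 0 0 85;-84 -105 -20 0 0 0 85;-101 -127 -20 0 0 0 85;-101 -127 -20 0 0 0 85;-101 -127 -20 0 0 0 85;-101 -127 -20 0 0 0 85"
}}

```text
time_s: 20.4
tcp_pos: [446.6, -110.7, 210.6]
ee_rot: [[-0.001, 1.0, 0.002], [1.0, 0.001, 0.001], [0.001, 0.002, -1.0]]
contact_force: [0.1, -0.0, 0.8]
grip_width: 0.99
gripper_force: 0.0
```

```bash
python3 - <<'E'
from h import *
np.set_printoptions(precision=1,suppress=True)
w=arm.camera("wrist");s=arm.get_state();print(s["tcp_pos"],np.array(proj(w,[445,-112,40]))*1.5)
np.save("w9.npy",w,allow_pickle=True)
save(w,"w9")
p,a=ell(w,(215,130,290,215),lambda h:h[...,2]<60);print(p,a,plane(w,*p,40))
E
```

```text
[ 446.5 -110.5  210.6] [377.4 265.7]
(254.05313110351562, 172.10984802246094) (17.092761993408203, 18.148794174194336) [ 447.4 -107.1   40. ]
```

View pics/w9.png

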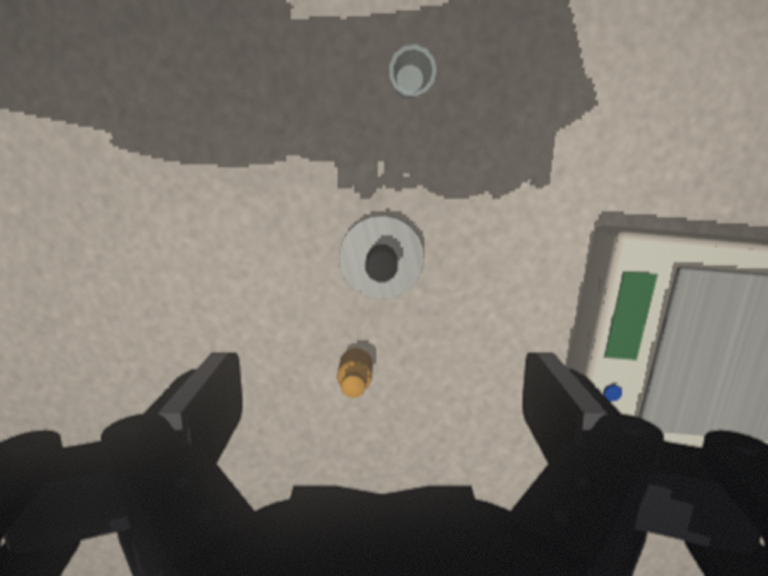

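Wrist view: lid disc centred (382,256), knob top (381,264); weight (354,375) clear in −y.

```bash
python3 - <<'E'
from h import *
np.set_printoptions(precision=1,suppress=True)
w=np.load("w9.npy",allow_pickle=True).item()
print(plane(w,382/1.5,256.5/1.5,14),plane(w,381/1.5,264/1.5,40))
E
```

```text
[ 448.  -111.4   14. ] [ 447.3 -110.9   40. ]
```

>>> {"method": "drive_tool", "body": {
  "series": "1 1 -50 0 0 0 85;1 1 -100 0 0 0 85;1 1 -145 0 0 0 85;1 1 -168 0 0 0 85;1 1 -174 0 0 0 60;1 1 -174 0 0 0 40;1 1 -174 0 0 0 15;1 1 -174 0 0 0 15;1 1 -174 0 0 0 15;1 1 -174 0 0 0 15"
}}

```text
time_s: 21.45
tcp_pos: [447.4, -110.9, 37.8]
ee_rot: [[0.0, 1.0, 0.003], [1.0, -0.0, -0.0], [-0.0, 0.003, -1.0]]
contact_force: [-0.0, 0.3, 6.4]
grip_width: 0.233
gripper_force: 58.4
```

>>> {"method": "drive_tool", "body": {
  "series": "0 0 0 0 0 0 15;0 0 0 0 0 0 15;0 0 0 0 0 0 15;0 0 0 0 0 0 15"
}}

```text
time_s: 21.85
tcp_pos: [447.4, -110.9, 37.8]
ee_rot: [[0.001, 1.0, 0.003], [1.0, -0.001, -0.0], [-0.0, 0.003, -1.0]]
contact_force: [-0.5, 0.9, 6.6]
grip_width: 0.229
gripper_force: 58.4
```

>>> {"method": "drive_tool", "body": {
  "series": "0 0 30 0 0 0 15;0 0 80 0 0 0 15;0 0 130 0 0 0 15;0 0 175 0 0 0 15;0 0 204 0 0 0 15;20 28 204 0 0 0 15;44 62 204 0 0 0 15;69 98 204 0 0 0 15;94 133 204 0 0 0 15;119 168 204 0 0 0 15"
}}

```text
time_s: 22.85
tcp_pos: [566.0, 58.1, 241.3]
ee_rot: [[0.001, 1.0, 0.001], [1.0, -0.001, -0.001], [-0.001, 0.001, -1.0]]
contact_force: [0.3, -0.6, -0.4]
grip_width: 0.231
gripper_force: 58.9
```

>>> {"method": "drive_tool", "body": {
  "series": "23 33 0 0 0 0 15;47 66 0 0 0 0 15;70 99 0 0 0 0 15;83 118 0 0 0 0 15;83 118 0 0 0 0 15;83 118 0 0 0 0 15;83 118 -25 0 0 0 15;83 118 -38 0 0 0 15;83 118 -38 0 0 0 15"
}}

```text
time_s: 23.75
tcp_pos: [646.9, 172.6, 200.3]
ee_rot: [[0.001, 1.0, -0.004], [1.0, -0.001, -0.003], [-0.003, -0.004, -1.0]]
contact_force: [-0.9, -0.8, -1.3]
grip_width: 0.23
gripper_force: 59.0
```

>>> {"method": "drive_tool", "body": {
  "series": "0 0 -2 0 0 0 15;0 0 -5 0 0 0 15;0 0 -8 0 0 0 15;0 0 -10 0 0 0 15;0 0 -10 0 0 0 15"
}}

```text
time_s: 24.25
tcp_pos: [648.3, 175.2, 192.1]
ee_rot: [[-0.0, 1.0, -0.0], [1.0, 0.0, -0.0], [-0.0, -0.0, -1.0]]
contact_force: [-0.2, 0.2, -1.5]
grip_width: 0.229
gripper_force: 59.0
```

>>> {"method": "drive_tool", "body": {
  "series": "0 0 -1 0 0 0 15;0 0 -2 0 0 0 15;0 0 -3 0 0 0 15;0 0 -4 0 0 0 15;0 0 -4 0 0 0 15"
}}

```text
time_s: 24.75
tcp_pos: [648.7, 175.6, 190.8]
ee_rot: [[0.0, 1.0, 0.002], [1.0, -0.0, -0.0], [-0.0, 0.002, -1.0]]
contact_force: [-3.7, -2.7, 11.6]
grip_width: 0.232
gripper_force: 60.4
```

Seated at the predicted height. Release, rise and back off to view.

>>> {"method": "drive_tool", "body": {
  "series": "0 0 2 0 0 0 85;0 0 2 0 0 0 85;0 0 2 0 0 0 85;0 0 2 0 0 0 85;0 0 2 0 0 0 85;0 0 2 0 0 0 85;0 0 40 0 0 0 85;0 0 80 0 0 0 85;0 -40 80 0 0 0 85;0 -80 80 0 0 0 85"
}}

```text
time_s: 25.75
tcp_pos: [648.8, 96.6, 270.1]
ee_rot: [[-0.004, 1.0, 0.003], [1.0, 0.004, 0.001], [0.001, 0.003, -1.0]]
contact_force: [0.7, -1.5, -1.0]
grip_width: 0.994
gripper_force: 0.0
```

>>> {"method": "drive_tool", "body": {
  "series": "-20 -40 0 0 0 0 85;-40 -80 0 0 0 0 85;-60 -120 0 0 0 0 85;-80 -160 0 0 0 0 85;-100 -200 0 0 0 0 85;-100 -200 0 0 0 0 85;-100 -200 0 0 0 0 85"
}}

```text
time_s: 26.45
tcp_pos: [548.1, -106.1, 268.4]
ee_rot: [[0.003, 1.0, 0.0], [1.0, -0.003, -0.0], [-0.0, 0.0, -1.0]]
contact_force: [0.0, 0.5, 0.2]
grip_width: 0.994
gripper_force: 0.0
```

```bash
python3 - <<'E'
from h import *
s=arm.camera("scene");t=arm.camera("top")
a=cv2.resize(s["color"][100:260,250:450,::-1],(800,640))[:600];cv2.imwrite("pics/end_s.png",a);save(t,"end_t")
print(arm.get_state()["time_s"],arm.get_state()["contact_force"])
E
```

```text
26.55 [ 0.3968331   1.39501551 -0.05103572]
```

View pics/end_s.png

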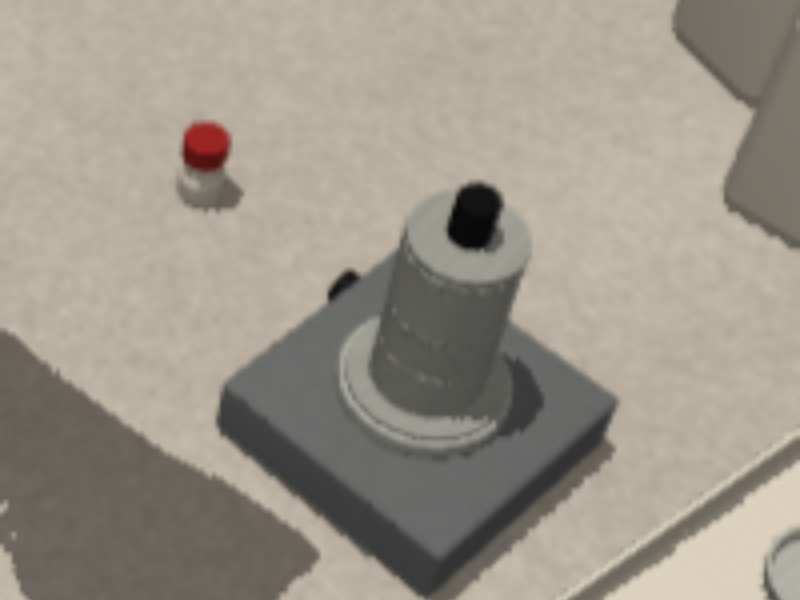

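View pics/end_t.png

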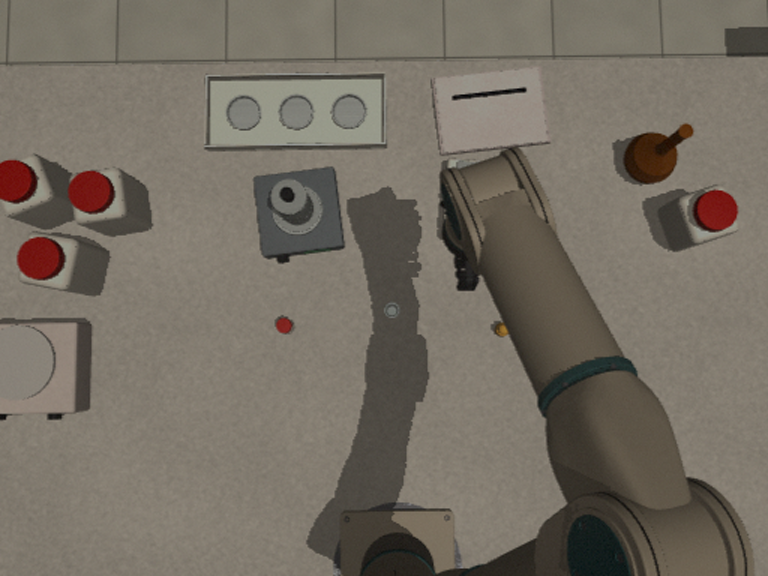

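The closing views show the tower straight, closed and level on the shaker. In the top view the jar (284,325), beaker (391,310) and weight (501,329) stand where they were.

```bash
python3 -c "from rig import arm;print(arm.finish_job())"
```

```text
the job is handed in; nothing more can be done
None
```

The tower of pan, fine sieve, coarse sieve and lid is built on the shaker, each part fully seated by height and contact force; the jar, weight and beaker were not moved, and the job was handed in at about 27 s.

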